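Close the hasp of the long utensil box

TASK

Two wooden utensil boxes with sliding lids stand on the plank, each with its steel hasp standing open. Swing the hasp of the longer box over and press it down until it lies flat on the lid with the staple standing through its slot, and leave the hasp of the shorter box open as it is.

Things in the scene. Friction and masses are not known exactly. Their poses are not given: they have to be found in the camera images.
- long_box: The longer box: pale wood, sliding lid, 170 (x) by 260 (y) by 70 mm high; the shorter is 170 by 140 by 70 and has a like hasp. Both stand on the plank (top 120 mm above the work surface) and cannot be shifted. Origin: centre of the underside, z up. The hasp's hinge axis runs along the box's y through the box-frame point (-45, 0, 75) mm. The flat lid is at z = 70 mm.
- long_hasp (a joint): The longer box's hasp: steel plate 85 mm long from the hinge axis, 40 wide, 3 thick; slot 14 wide, 44 to 74 mm from the hinge, solid nearer it. Value in rad: 0 = closed, flat, pointing to the box's +x; 1.57 = upright; starts at 1.75 to 2.2, leaning back to -x (stop at 2.4). Stiff hinge, about 0.1 N m: it stays where left, does not fall shut; 1 to 3 N moves it.
- long_staple (a point): Top of the longer box's staple, a steel loop 22 mm long (box x), 6 mm thick (box y), standing 24 mm above the middle of the lid; this point is 59 mm to the box's +x from the hinge axis. The closed hasp's slot goes over it.
- short_hasp_tip (a point): The middle of the free end of the shorter box's hasp, 85 mm from its hinge axis, which also starts open at 1.75 to 2.2 rad. It must stay where it is.

How it is judged (in metres and radians):
At the end, for the whole second after the job is handed in: The longer box's hasp lies flat over its staple, within 0.15 rad (9 degrees) of closed, and is at rest; the free end of the shorter box's hasp is within 20 mm of where it began (value of joint long_hasp below 0.15 rad and velocity of joint long_hasp between -0.05 and 0.05 rad/s and distance of short_hasp_tip from where it was at the start of the episode below 0.02 m); the robot touches nothing.
It fails at once if the shorter box's hasp is moved: its free end shifts by more than 20 mm (distance of short_hasp_tip from where it was at the start of the episode above 0.02 m).
It also fails if it takes over 32 s, if anything falls off the work surface, if the arm or the gripper's body presses on something with over 40 N, if the wrist force passes 120 N, or if a joint passes its speed limit or range.

ROBOT

A 7-joint arm with a two-finger parallel gripper is mounted at the origin on the work surface. World frame = base frame: x ahead of the robot, y to its left, z up, the work surface at z = 0. Lengths are in m, angles in degrees, forces in N, time in s.
With the tool pointing down it reaches from about 0.425 to 0.875 m from the base axis. Payload 4.7 kg.
Tool frame: the origin (TCP) lies between the finger pads; the fingertips stand 11 mm ahead of it and the grasp point (between the pads) lies 8 mm behind it (env.tcp_to_tips is the distance from the TCP to the fingertips, in m); z points along the fingers, y is the line along which they close (so a half turn about z gives the same grasp; the last joint's range is limited). The gripper opens to 87 mm and grips with 3 to 60 N. Pads are 19 mm wide; open, the fingers measure 117 mm over their backs; the gripper's body (75 mm by 190 mm) begins 51 mm behind the grasp point.
Start: joints at [-75.51, 18.392, -4.016, 83.108, 1.295, 78.541, -3.26], TCP at [0.154, 0.632, 0.197] pointing down, gripper open.
Joint ranges: [-163.93, 163.93], [-17.29, 119.83], [-79.2, 71.16], [3.27, 140.29], [-89.18, 269.18], [5.43, 117.66], [-154.24, 154.24]. Speed limits (degrees/s): [147.25, 147.25, 180, 180, 180, 180, 180].

INTERFACE

Orientations are given as [roll, pitch, yaw] about the fixed x, y, z axes, in that order (R = Rz(yaw) Ry(pitch) Rx(roll)).
In Python, from cell import env, viewer gives the robot as it stands.
- The arm moves only by the tool step_arm, never from a script. Its arguments are lists of equal length, an entry for each row: "delta_pos": the shift along the tool's x, y, z in units of 0.2 m (1.0 is 0.2 m), a list of three; "rot": the turn, a rotation vector about the tool's x, y, z in units of 1.5 rad (1.0 is 1.5 rad), a list of three; "gripper": the gripper command: -1 is shut, 1 is fully open, values between are in proportion. A call has 1 to 20 rows; each row is the pose to reach, as a shift and turn from the pose commanded when the call began, along the tool's axes at that moment; what a row does not reach only later rows make up. A row lasts 1/8 s, in which the tool goes at most 62.5 mm and 10.7 degrees, less where a joint would pass 70% of its speed; a pose out of reach is approached as far as the arm can. A call with a number of a shift or a turn outside -1 to 1 is refused whole. A call with a gripper value outside its range is refused whole. The fingers move at their own pace and stop on an object; "squeeze" is the grip in N (left out, the last holds). Time passes only in rows, so rows that repeat a pose let the fingers close. It gives the time, the measured TCP pose, the force, the opening and the grip force at its end, in the units of the state.
- env.get_obs(): the state, without advancing time (a new reading comes with each control period).
- viewer.read_camera(name): name is "side" or "top" or "wrist"; returns a dict with "img" (384x512x3 uint8, red, green, blue), "fx", "fy", "cx", "cy" (pixels), "pose" (4x4, takes a point from camera to world coordinates). Camera axes: x right, y down, z forward; pixel columns grow to the right and rows downward; lengths in m; the calibration is good to about 2 mm. A picture is of the moment at which its call begins. There is no depth.
- env.sign_off(): hands the job in; it is judged then, once.
The state is a dict: "time_s": time; "qpos": joint angles; "joint_velocities": joint speeds; "effort": joint torques, N m; "tool_pos": TCP position; "tool_rot": TCP orientation; "force": force on the tool from outside, world axes, zero at the start; "wrist_torque": the same for the moment, N m; "grip_width": finger opening in m; "grasp_force": force on a finger pad.
Only numpy, scipy, OpenCV 4.12 (cv2) and the standard library are available. Lean on these libraries where they do the work, as an engineer would, in place of code of your own. Each camera call takes 0.05 s, during which the arm holds its last target. There are 200 camera calls.

## Working session

There is one attempt and no reset: what is moved stays moved. The work goes in short steps, Python scripts to look and compute and a tool call to move; the robot and the scene stay as the last step left them, time stands still between calls to the robot, and variables do not carry over. Pictures are saved under pics/ and viewed, at most 13 in all, crops included, and the job is handed in when it is done.

Besides the shell and the picture viewer there is one more tool, called after "Call:" by a JSON object that holds its "api" and its "payload", one argument or row to a line. step_arm: Moves the arm, as the interface text tells. Shifts and turns lie within -1 to 1; 1 stands for 0.2 m of shift or 1.5 rad of turn. Its arguments: {"type":"object","properties":{"delta_pos":{"type":"array"},"rot":{"type":"array"},"gripper":{"type":"array"},"squeeze":{"type":"number"}},"required":["delta_pos","rot","gripper"]}

```bash
mkdir -p pics
python3 - <<'E'
from cell import env, viewer
import cv2, numpy as np
o=env.get_obs(); print(o['time_s'],o['tool_pos'],o['tool_rot'],o['force'])
for n in ['side','top']:
    c=viewer.read_camera(n); cv2.imwrite(f'pics/{n}0.png',c['img'][:,:,::-1])
    print(n,c['fx'],c['fy'],c['cx'],c['cy'],np.round(c['pose'],4).tolist())
E
```

```text
0.0 [0.15365017 0.63093741 0.19563913] [-1.79887905e+02  4.63313782e-03  1.66320554e+02] [0.46471726 0.02709785 0.44788458]
side 498.74405449417816 498.74405449417816 257.56965138506706 187.87399356005196 [[0.9811, -0.0977, 0.1668, 0.3913], [-0.1923, -0.5817, 0.7903, -0.8133], [0.0198, -0.8075, -0.5895, 0.8178], [0.0, 0.0, 0.0, 1.0]]
top 448.6611008369811 448.6611008369811 254.9707752785643 187.32421876450508 [[-0.0241, -0.9871, 0.1583, 0.4098], [-0.9997, 0.0225, -0.0124, -0.0218], [0.0086, -0.1585, -0.9873, 1.2295], [0.0, 0.0, 0.0, 1.0]]
```

View pics/side0.png

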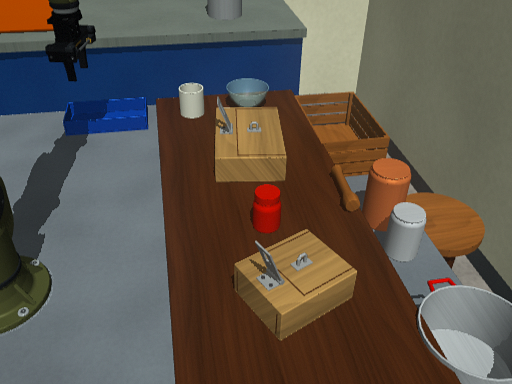

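View pics/top0.png

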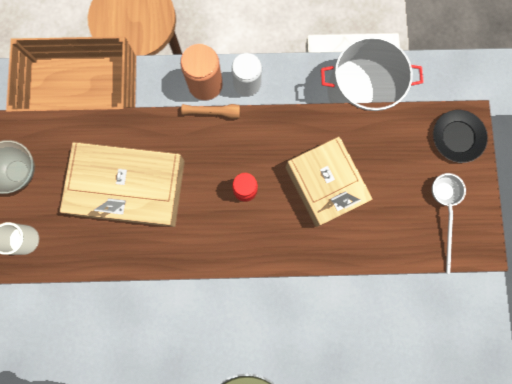

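The side view shows the longer box at the back (about 250,140). In the top view it is at left (about 122,184), with its staple at (121,176) and its hasp near (110,207). I'll zoom in on it.

Run:
```python
import cv2,numpy as np
t=cv2.imread('pics/top0.png')[135:235,50:195]; s=cv2.imread('pics/side0.png')[85:190,200:300]
t=cv2.resize(t,None,fx=5,fy=5,interpolation=2); s=cv2.resize(s,None,fx=5,fy=5,interpolation=2)
cv2.imwrite('pics/t1.png',t);cv2.imwrite('pics/s1.png',s)
```

```text
(no output)
```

View pics/t1.png

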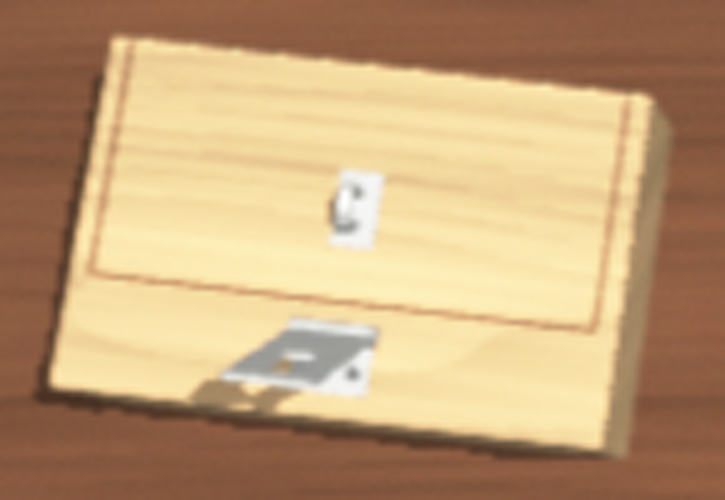

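View pics/s1.png

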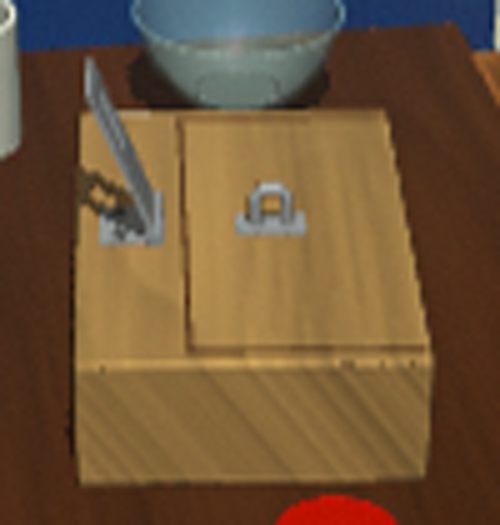

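Top crop: lid corners at (113,38), (652,93), (605,450) and (48,388), staple plate centre at (357,208), hinge line from (292,320) to (380,328), and hasp free edge from (222,378) to (322,385). The side crop shows the hasp tip at about (90,62) and the hinge at (152,232).

```bash
cat > h.py <<'E'
import numpy as np
from cell import env,viewer
C={}
def cam(n):
    if n not in C: C[n]=viewer.read_camera(n)
    return C[n]
def ray(n,u,v):
    c=cam(n);P=np.array(c['pose']);return P[:3,3],P[:3,:3]@np.array([(u-c['cx'])/c['fx'],(v-c['cy'])/c['fy'],1])
def plane(n,u,v,z):
    o,d=ray(n,u,v);return o+d*(z-o[2])/d[2]
def tri(a,b):
    o1,d1=ray(*a);o2,d2=ray(*b);s=np.linalg.lstsq(np.c_[d1,-d2],o2-o1,rcond=None)[0]
    return (o1+d1*s[0]+o2+d2*s[1])/2,np.linalg.norm(o1+d1*s[0]-o2-d2*s[1])
E
python3 - <<'E'
from h import *
T=lambda x,y,z=.19:plane('top',50+x/5,135+y/5,z)
S=lambda x,y,z=.19:plane('side',200+x/5,85+y/5,z)
c=np.array([T(*p) for p in [(113,38),(652,93),(605,450),(48,388)]]);print(c.round(4));m=c.mean(0);print('mean',m)
y=(c[0]+c[3]-c[1]-c[2]);x=c[0]+c[1]-c[2]-c[3]
print('sizes',np.linalg.norm(x)/2,np.linalg.norm(y)/2,'yaw',np.degrees(np.arctan2(-y[0],y[1])),np.degrees(np.arctan2(x[1],x[0])))
s=np.array([S(*p) for p in [(80,112),(385,110),(432,355),(78,362)]]);print(s.round(4),s.mean(0))
print('staple',T(357,208),S(271,222),'hinge',T(336,324,.195),S(150,215,.195))
print('tip',tri(('top',50+272/5,135+382/5),('side',200+90/5,85+72/5)))
E
```

```text
[[0.6939 0.3958 0.19  ]
 [0.6615 0.14   0.19  ]
 [0.4927 0.1614 0.19  ]
 [0.5275 0.4191 0.19  ]]
mean [0.59387947 0.27908176 0.19      ]
sizes 0.16910054206041603 0.25897348941971926 yaw -7.4576779698162445 -7.585422850906133
[[0.5286 0.4131 0.19  ]
 [0.6942 0.3897 0.19  ]
 [0.66   0.1416 0.19  ]
 [0.4958 0.1624 0.19  ]] [0.59462852 0.27670612 0.19      ]
staple [0.60910337 0.27829819 0.19      ] [0.60895574 0.27735424 0.19      ] hinge [0.55362674 0.28531183 0.195     ] [0.54807841 0.28536594 0.195     ]
tip (array([0.51913471, 0.28808236, 0.27504605]), np.float64(0.0018870020699331574))
```

Call:
{"api": "step_arm", "payload": {
  "delta_pos": [
    [0, 0, -0.3],
    [0, 0, -0.6],
    [0, 0, -0.85],
    [-0.2, -0.13, -0.85],
    [-0.4, -0.25, -0.85],
    [-0.6, -0.38, -0.85],
    [-0.8, -0.5, -0.85],
    [-0.95, -0.6, -0.85],
    [-0.95, -0.6, -0.85]
  ],
  "rot": [
    [0, 0, 0],
    [0, 0, 0],
    [0, 0, -0.04],
    [0, 0, -0.072],
    [0, 0, -0.072],
    [0, 0, -0.072],
    [0, 0, -0.072],
    [0, 0, -0.072],
    [0, 0, -0.072]
  ],
  "gripper": [-1, -1, -1, -1, -1, -1, -1, -1, -1],
  "squeeze": 10
}}

```text
time_s: 1.32
tool_pos: [0.3132, 0.4672, 0.3672]
tool_rot: [-180.0, 0.1, 172.1]
force: [0.6, 0.4, 0.2]
grip_width: 0.0057
grasp_force: 0.0
```

Call:
{"api": "step_arm", "payload": {
  "delta_pos": [
    [-0.19, -0.15, 0],
    [-0.38, -0.3, 0],
    [-0.57, -0.45, 0],
    [-0.76, -0.6, 0],
    [-0.945, -0.75, 0],
    [-0.945, -0.75, 0],
    [-0.945, -0.75, 0.2],
    [-0.945, -0.75, 0.4],
    [-0.945, -0.75, 0.58],
    [-0.945, -0.75, 0.58],
    [-0.945, -0.75, 0.58]
  ],
  "rot": [
    [0, 0, 0],
    [0, 0, 0],
    [0, 0, 0],
    [0, 0, 0],
    [0, 0, 0],
    [0, 0, 0],
    [0, 0, 0],
    [0, 0, 0],
    [0, 0, 0],
    [0, 0, 0],
    [0, 0, 0]
  ],
  "gripper": [-1, -1, -1, -1, -1, -1, -1, -1, -1, -1, -1]
}}

```text
time_s: 2.7
tool_pos: [0.4779, 0.2981, 0.2523]
tool_rot: [179.9, 0.1, 172.6]
force: [0.7, -0.6, -0.0]
grip_width: 0.0004
grasp_force: 0.0
```

Run:
```python
from h import *
import cv2
o=env.get_obs();print(o['tool_pos'],o['force'])
s=cam('side')['img'][50:200,160:320,::-1];t=cam('top')['img'][115:265,50:210,::-1]
cv2.imwrite('pics/b1.png',cv2.resize(np.hstack([s,t]),None,fx=2.5,fy=2.5,interpolation=2))
```

```text
[0.4778508  0.29814995 0.25232858] [ 0.65317175 -0.63920679 -0.04399764]
```

View pics/b1.png

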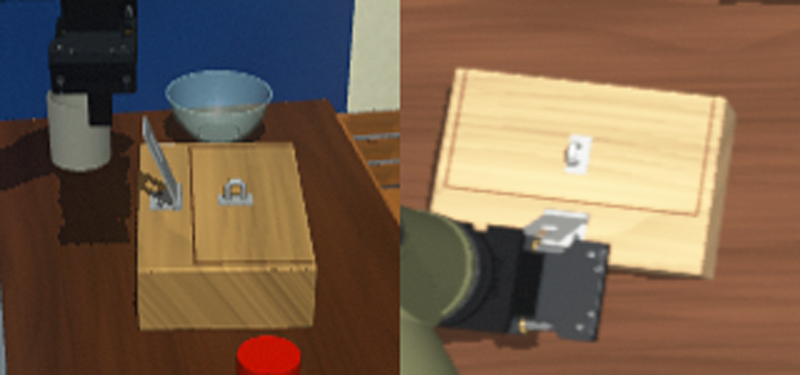

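The closed fingers, tip at (100,125), stand behind the hasp, whose tip is at (147,118), and are lined up with it across. Next I'll push it over.

Call:
{"api": "step_arm", "payload": {
  "delta_pos": [
    [-0.06, -0.025, 0],
    [-0.12, -0.025, 0],
    [-0.17, -0.025, 0],
    [-0.21, -0.025, 0],
    [-0.25, -0.025, 0],
    [-0.28, -0.025, 0],
    [-0.31, -0.025, 0],
    [-0.34, -0.025, 0.01],
    [-0.375, -0.025, 0.025],
    [-0.41, -0.025, 0.046],
    [-0.44, -0.025, 0.068],
    [-0.467, -0.025, 0.09],
    [-0.485, -0.025, 0.12],
    [-0.5, -0.025, 0.15],
    [-0.505, -0.025, 0.17],
    [-0.51, -0.025, 0.19],
    [-0.51, -0.025, 0.19],
    [-0.51, -0.025, 0.19]
  ],
  "rot": [
    [0, 0, 0],
    [0, 0, 0],
    [0, 0, 0],
    [0, 0, 0],
    [0, 0, 0],
    [0, 0, 0],
    [0, 0, 0],
    [0, 0, 0],
    [0, 0, 0],
    [0, 0, 0],
    [0, 0, 0],
    [0, 0, 0],
    [0, 0, 0],
    [0, 0, 0],
    [0, 0, 0],
    [0, 0, 0],
    [0, 0, 0],
    [0, 0, 0]
  ],
  "gripper": [-1, -1, -1, -1, -1, -1, -1, -1, -1, -1, -1, -1, -1, -1, -1, -1, -1, -1]
}}

```text
time_s: 5.05
tool_pos: [0.5784, 0.2785, 0.213]
tool_rot: [180.0, 0.0, 172.5]
force: [0.8, -0.1, 0.0]
grip_width: 0.0005
grasp_force: 0.0
```

Run:
```python
from h import *
import cv2
o=env.get_obs();print(o['tool_pos'],o['force'])
s=cam('side')['img'][60:190,180:310,::-1]
cv2.imwrite('pics/b2.png',cv2.resize(s,None,fx=4,fy=4,interpolation=2))
```

```text
[0.57835148 0.2785107  0.21303764] [ 0.75072526 -0.08867038  0.04295017]
```

View pics/b2.png

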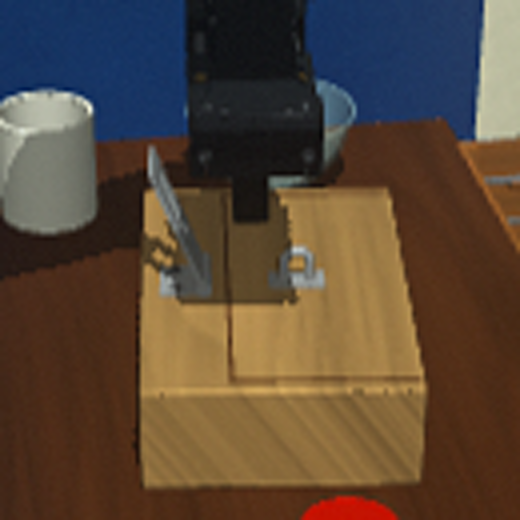

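The fingers, tip at (250,222) in the crop, are past the hasp without having moved it. They look higher or farther off than reported, so I'll check with rays.

Run:
```python
from h import *
import cv2
o=env.get_obs();p=o['tool_pos']-np.array([0,0,.011])
for n in ['side','top']:
    c=cam(n);P=np.linalg.inv(np.array(c['pose']));q=P[:3,:3]@p+P[:3,3];print(n,q[0]/q[2]*c['fx']+c['cx'],q[1]/q[2]*c['fy']+c['cy'])
print('side tip on z=.202',plane('side',242.5,115.5,.202),'if y=.2785:')
a,d=ray('side',242.5,115.5);print(a+d*(.2785-a[1])/d[1])
t=cam('top')['img'][115:235,50:210,::-1];w=cam('wrist')['img'][:,:,::-1]
t=cv2.resize(t,(384,288),interpolation=2);w=cv2.resize(w,(384,288))
cv2.imwrite('pics/b3.png',np.hstack([t,w]));print(C['wrist']['pose'])
```

```text
side 242.2494513124376 125.91349355911498
top 119.48544927218225 188.74010678495713
side tip on z=.202 [0.58832311 0.33335104 0.202     ] if y=.2785:
[0.57889663 0.2785     0.23145917]
[[ 0.13072062  0.9521107   0.27640068  0.50290096]
 [ 0.99141865 -0.12584238 -0.03539422  0.28807142]
 [ 0.0010837   0.27865554 -0.9603905   0.40173996]
 [ 0.          0.          0.          1.        ]]
```

View pics/b3.png

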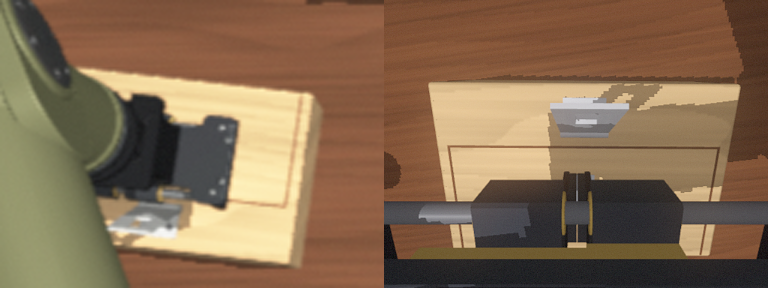

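Run:
```python
from h import *
print('tcp_to_tips',env.tcp_to_tips)
for u,v,y in [(200,99.5,.2981),(242.5,115.5,.2785),(72,80,.631)]:
    a,d=ray('side',u,v);print(a+d*(y-a[1])/d[1])
o=env.get_obs();print(o['tool_pos'],o['grip_width'],o['qpos'])
```

```text
tcp_to_tips 0.011
[0.47727882 0.2981     0.2731792 ]
[0.57889663 0.2785     0.23145917]
[0.13227603 0.631      0.20044669]
[0.57837235 0.27847704 0.21298638] 0.0004528519064853245 [-41.06564116  17.10392975  16.38501989  83.69170081  -4.83884632
  79.87133655  57.99171445]
```

Run:
```python
from h import *
W=lambda x,y,z=.19:plane('wrist',(x-384)*4/3,y*4/3,z)
print(C.get('wrist',{}).get('fx'))
a,b=W(429,83),W(740,83);print(a,b,np.linalg.norm(a-b))
print('hinge ends',W(571,136,.195),W(611,136,.195))
print('finger tip ray', [W(578,v,.202) for v in (175,248)])
```

```text
None
[0.4942861  0.16680412 0.19      ] [0.52777117 0.42062928 0.19      ] 0.25602433446993633
hinge ends [0.55283294 0.2767417  0.195     ] [0.55730141 0.31055946 0.195     ]
finger tip ray [array([0.58622296, 0.27836399, 0.202     ]), array([0.65996693, 0.26874431, 0.202     ])]
```

The lid corners in the wrist view match the top view, so the hasp estimate holds. The fingers sit about 30 mm higher than the TCP reading implies and passed just over the hasp. I'll go back up and over, then come down about 30 mm lower.

Call:
{"api": "step_arm", "payload": {
  "delta_pos": [
    [0, 0, -0.2],
    [0, 0, -0.4],
    [0.13, 0.03, -0.45],
    [0.26, 0.03, -0.45],
    [0.4, 0.03, -0.45],
    [0.53, 0.03, -0.45],
    [0.53, 0.03, -0.45],
    [0.53, 0.03, -0.3],
    [0.53, 0.03, -0.15],
    [0.53, 0.03, -0.02],
    [0.53, 0.03, -0.02],
    [0.53, 0.03, -0.02]
  ],
  "rot": [
    [0, 0, 0],
    [0, 0, 0],
    [0, 0, 0],
    [0, 0, 0],
    [0, 0, 0],
    [0, 0, 0],
    [0, 0, 0],
    [0, 0, 0],
    [0, 0, 0],
    [0, 0, 0],
    [0, 0, 0],
    [0, 0, 0]
  ],
  "gripper": [-1, -1, -1, -1, -1, -1, -1, -1, -1, -1, -1, -1]
}}

```text
time_s: 6.85
tool_pos: [0.4751, 0.2982, 0.2179]
tool_rot: [180.0, 0.1, 172.5]
force: [0.5, -0.2, 1.0]
grip_width: 0.0005
grasp_force: 0.0
```

Run:
```python
from h import *
import cv2
o=env.get_obs();print(o['tool_pos'],o['force'])
s=cam('side')['img'][50:180,170:300,::-1];w=cam('wrist')['img'][:,:,::-1]
s=cv2.resize(s,(390,390),interpolation=2);w=cv2.resize(w,(400,300));w=np.vstack([w,np.zeros((90,400,3),np.uint8)])
cv2.imwrite('pics/b4.png',np.hstack([s,w]))
```

```text
[0.47514092 0.29818859 0.21786811] [ 0.52041577 -0.19402326  1.04514872]
```

View pics/b4.png

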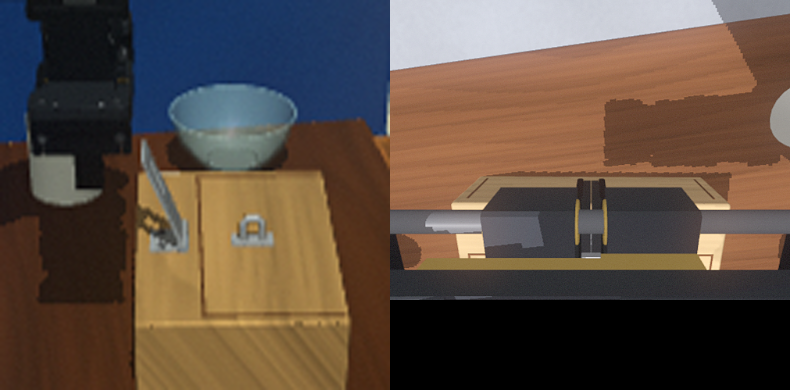

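The fingertip, at (90,190), is now well below the hasp's free end at (145,142), and in the wrist view finger and hasp line up at column 591. Pushing again, in two parts.

Call:
{"api": "step_arm", "payload": {
  "delta_pos": [
    [-0.07, 0, 0],
    [-0.13, 0, 0],
    [-0.18, 0, 0],
    [-0.22, 0, 0],
    [-0.26, 0, 0],
    [-0.295, 0, 0],
    [-0.325, 0, 0],
    [-0.355, 0, 0.01],
    [-0.39, 0, 0.025],
    [-0.42, 0, 0.046],
    [-0.42, 0, 0.046]
  ],
  "rot": [
    [0, 0, 0],
    [0, 0, 0],
    [0, 0, 0],
    [0, 0, 0],
    [0, 0, 0],
    [0, 0, 0],
    [0, 0, 0],
    [0, 0, 0],
    [0, 0, 0],
    [0, 0, 0],
    [0, 0, 0]
  ],
  "gripper": [-1, -1, -1, -1, -1, -1, -1, -1, -1, -1, -1]
}}

```text
time_s: 8.32
tool_pos: [0.5578, 0.2867, 0.2068]
tool_rot: [-180.0, 0.0, 172.5]
force: [-0.6, -0.2, 0.2]
grip_width: 0.0003
grasp_force: 0.0
```

Run:
```python
from h import *
import cv2
s=cam('side')['img'][60:190,180:310,::-1]
cv2.imwrite('pics/b5.png',cv2.resize(s,None,fx=4,fy=4,interpolation=2))
```

```text
(no output)
```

View pics/b5.png

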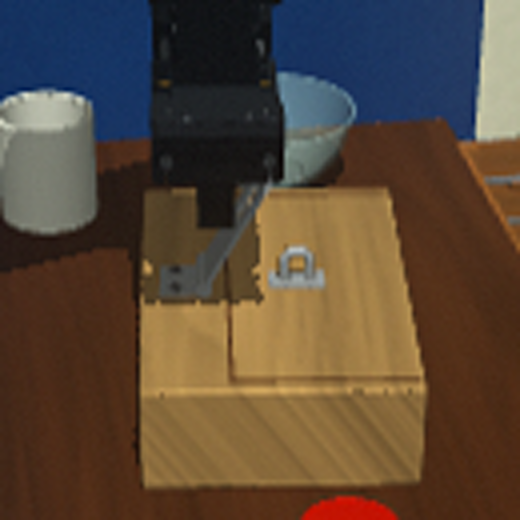

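The hasp is now pushed past upright to about 60°, from hinge (205,285) to tip (265,185). Carrying on along the arc.

Call:
{"api": "step_arm", "payload": {
  "delta_pos": [
    [-0.035, 0, 0.012],
    [-0.065, 0, 0.03],
    [-0.085, 0, 0.058],
    [-0.098, 0, 0.085],
    [-0.105, 0, 0.108],
    [-0.108, 0, 0.125],
    [-0.108, 0, 0.14],
    [-0.108, 0, 0.14]
  ],
  "rot": [
    [0, 0, 0],
    [0, 0, 0],
    [0, 0, 0],
    [0, 0, 0],
    [0, 0, 0],
    [0, 0, 0],
    [0, 0, 0],
    [0, 0, 0]
  ],
  "gripper": [-1, -1, -1, -1, -1, -1, -1, -1]
}}

```text
time_s: 9.38
tool_pos: [0.5784, 0.2842, 0.1792]
tool_rot: [-180.0, -0.0, 172.5]
force: [-0.2, -0.6, 0.4]
grip_width: 0.0004
grasp_force: 0.1
```

Call:
{"api": "step_arm", "payload": {
  "delta_pos": [
    [0, 0, 0.007],
    [0, 0, 0.014],
    [0, 0, 0.02],
    [0, 0, 0.02]
  ],
  "rot": [
    [0, 0, 0],
    [0, 0, 0],
    [0, 0, 0],
    [0, 0, 0]
  ],
  "gripper": [-1, -1, -1, -1]
}}

```text
time_s: 9.88
tool_pos: [0.5787, 0.2844, 0.1755]
tool_rot: [180.0, -0.0, 172.5]
force: [0.3, 0.1, 1.4]
grip_width: 0.0009
grasp_force: 0.5
```

Call:
{"api": "step_arm", "payload": {
  "delta_pos": [
    [0, 0, 0.007],
    [0, 0, 0.014],
    [0, 0, 0.02],
    [0, 0, 0.02]
  ],
  "rot": [
    [0, 0, 0],
    [0, 0, 0],
    [0, 0, 0],
    [0, 0, 0]
  ],
  "gripper": [-1, -1, -1, -1]
}}

```text
time_s: 10.38
tool_pos: [0.5785, 0.2845, 0.1714]
tool_rot: [180.0, -0.0, 172.5]
force: [0.3, -0.5, 1.8]
grip_width: 0.0006
grasp_force: 0.5
```

Call:
{"api": "step_arm", "payload": {
  "delta_pos": [
    [0, 0, 0.007],
    [0, 0, 0.014],
    [0, 0, 0.02],
    [0, 0, 0.02]
  ],
  "rot": [
    [0, 0, 0],
    [0, 0, 0],
    [0, 0, 0],
    [0, 0, 0]
  ],
  "gripper": [-1, -1, -1, -1]
}}

```text
time_s: 10.88
tool_pos: [0.5786, 0.2846, 0.171]
tool_rot: [179.9, 0.0, 172.5]
force: [-4.3, -2.3, 14.9]
grip_width: 0.0007
grasp_force: 7.3
```

Run:
```python
from h import *
import cv2
s=cam('side')['img'][60:190,180:310,::-1]
cv2.imwrite('pics/b6.png',cv2.resize(s,None,fx=4,fy=4,interpolation=2))
```

```text
(no output)
```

View pics/b6.png

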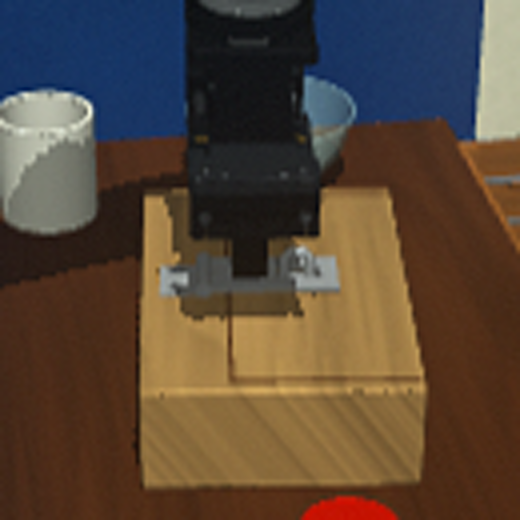

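The hasp lies flat over the lid with the staple standing through its slot at (300,262), and the contact is firm at 15 N. Now I'll lift straight off.

Call:
{"api": "step_arm", "payload": {
  "delta_pos": [
    [0, 0, -0.05],
    [0, 0, -0.2],
    [0, 0, -0.4],
    [0, 0, -0.6],
    [0, 0, -0.6],
    [0, 0, -0.6]
  ],
  "rot": [
    [0, 0, 0],
    [0, 0, 0],
    [0, 0, 0],
    [0, 0, 0],
    [0, 0, 0],
    [0, 0, 0]
  ],
  "gripper": [-1, -1, -1, -1, -1, -1]
}}

```text
time_s: 11.68
tool_pos: [0.5781, 0.2845, 0.2865]
tool_rot: [-180.0, -0.1, 172.5]
force: [0.9, 0.7, 0.8]
grip_width: 0.0003
grasp_force: 0.0
```

Run:
```python
from h import *
import cv2
s=cam('side')['img'][60:190,180:310,::-1]
cv2.imwrite('pics/b7.png',cv2.resize(s,None,fx=4,fy=4,interpolation=2))
```

```text
(no output)
```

View pics/b7.png

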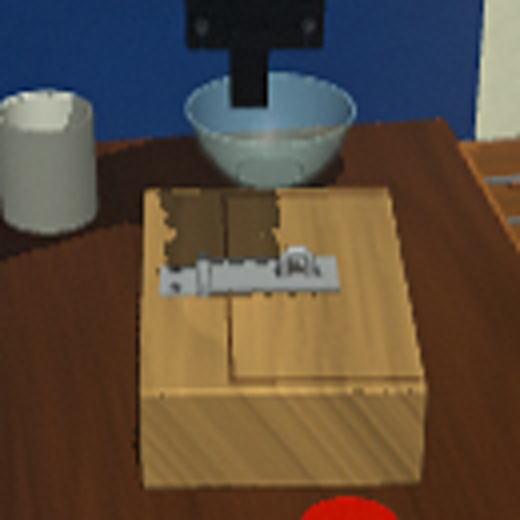

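The hasp lies flat from (205,275) to (338,275) with the staple through it, and the gripper is clear above.

```bash
python3 -c "
from cell import env
print(env.sign_off())"
```

```text
the job is handed in; nothing more can be done
None
```

The longer box's hasp is closed flat on its lid with the staple through the slot, the shorter box's hasp was never approached, and the job was handed in after about 12 s with the gripper clear; the sign-off returned no verdict.

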